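# Close and seal a gasketed instrument box

## Task

Swing the lid of the instrument box shut, then screw it down evenly by its four finger-loose corner knobs so that the gasket seals all round: first turn every knob clockwise to about half way, then go round again and bring every knob fully home to its stop. In both passes work crosswise, following each knob with the one diagonally across, and leave the cutters, the kit box and the solder reel where they lie.

Things in the scene. Friction and masses are not known exactly. Their poses are not given: they have to be found in the camera images.
- enclosure: Grey die-cast instrument box, 190 mm (x) by 220 mm (y) by 85 mm high, open-topped, a circuit board inside, screwed to the black bench by lugs (it does not move). Origin: centre of its underside; z up; x points away from the robot (turned up to 0.3 rad) to the hinge side, y to the robot's left. Lugs stand out 23 mm on both y sides, blank cable glands 23 mm at -y.
- lid (a joint): Hinge of the lid: 0 = shut flat on the box, 1.0 to 1.25 rad = open at the start, at most 1.7; grows as it opens. Stiff friction hinge: the lid (about 0.7 kg with its knobs) stays where it is left and must be pushed right down, 4 to 6 N at its free edge. Plain grey plate 192 mm from hinge side to free edge, 222 mm wide, 14 mm thick; shut, its top is 99 mm above the bench.
- lid_hinge (a point): Middle of the hinge axis, which runs along the box's y: 101 mm along +x from the box's origin, 85 mm above the bench. The lid's underside lies in the plane through it, its outer face 14 mm off that plane.
- lid_edge (a point): Middle of the lid's free edge (away from the hinge) on its outer (top) face, 197 mm from the hinge axis measured along the lid. Its z axis is the lid's outer normal, its x axis points along the lid to the hinge. Beside it the outer face is clear of knobs over 100 mm of width at any knob angle.
- knob_near_left (a joint): Turn of the captive hand screw at the near (free-edge) left corner of the lid (its diagonal partner is the far right one), rad: 0 to 0.25 = finger-loose at the start; grows clockwise seen from above (tightening); 0.8 = half way; 1.6 = fully home (hard stop). At 0 its T-bar lies along the box's x axis, fully home almost along y. Turning takes 0.2 to 0.3 N m; it stays where it is left.
- knob_near_left_grip (a point): Grip point of the near (free-edge) left knob: a black plastic T-bar 66 mm long, 15 mm thick (grip across this), from 10 to 42 mm above the lid's top. The point is on the screw's axis, 34 mm above the lid's top (133 mm above the bench when shut); its x axis runs along the bar, z along the screw, away from the lid. With the lid shut it is -71 mm in x and +86 mm in y from the box's origin.
- knob_near_right (a joint): Turn of the captive hand screw at the near (free-edge) right corner of the lid (its diagonal partner is the far left one), rad: 0 to 0.25 = finger-loose at the start; grows clockwise seen from above (tightening); 0.8 = half way; 1.6 = fully home (hard stop). At 0 its T-bar lies along the box's x axis, fully home almost along y. Turning takes 0.2 to 0.3 N m; it stays where it is left.
- knob_near_right_grip (a point): Grip point of the near (free-edge) right knob: a black plastic T-bar 66 mm long, 15 mm thick (grip across this), from 10 to 42 mm above the lid's top. The point is on the screw's axis, 34 mm above the lid's top (133 mm above the bench when shut); its x axis runs along the bar, z along the screw, away from the lid. With the lid shut it is -71 mm in x and -86 mm in y from the box's origin.
- knob_far_left (a joint): Turn of the captive hand screw at the far (hinge-side) left corner of the lid (its diagonal partner is the near right one), rad: 0 to 0.25 = finger-loose at the start; grows clockwise seen from above (tightening); 0.8 = half way; 1.6 = fully home (hard stop). At 0 its T-bar lies along the box's x axis, fully home almost along y. Turning takes 0.2 to 0.3 N m; it stays where it is left.
- knob_far_left_grip (a point): Grip point of the far (hinge-side) left knob: a black plastic T-bar 66 mm long, 15 mm thick (grip across this), from 10 to 42 mm above the lid's top. The point is on the screw's axis, 34 mm above the lid's top (133 mm above the bench when shut); its x axis runs along the bar, z along the screw, away from the lid. With the lid shut it is +71 mm in x and +86 mm in y from the box's origin.
- knob_far_right (a joint): Turn of the captive hand screw at the far (hinge-side) right corner of the lid (its diagonal partner is the near left one), rad: 0 to 0.25 = finger-loose at the start; grows clockwise seen from above (tightening); 0.8 = half way; 1.6 = fully home (hard stop). At 0 its T-bar lies along the box's x axis, fully home almost along y. Turning takes 0.2 to 0.3 N m; it stays where it is left.
- knob_far_right_grip (a point): Grip point of the far (hinge-side) right knob: a black plastic T-bar 66 mm long, 15 mm thick (grip across this), from 10 to 42 mm above the lid's top. The point is on the screw's axis, 34 mm above the lid's top (133 mm above the bench when shut); its x axis runs along the bar, z along the screw, away from the lid. With the lid shut it is +71 mm in x and -86 mm in y from the box's origin.
- cutters: Bystander: side cutters, 130 mm long, 16 mm high, black handles, lying on the bench left of the box. Origin near the pivot, on the bench.
- kit_box: Bystander: closed pale cardboard kit box, 107 x 147 x 36 mm, black printed top, right of the box. Origin: centre of its underside.
- solder_reel: Bystander: reel of solder with white flanges, standing on one of them, 62 mm diameter, 50 mm high, between the box and the robot. Origin: centre of its underside.

How it is judged (in metres and radians):
On the way, in this order (a step that is already met when the one before it is completed fails the run):
1. the lid is swung shut (value of joint lid below 0.03 rad), for 0.2 s.
2. first pass: with the lid shut, every knob is brought to about half way (all past 0.5 rad) (value of joint lid below 0.03 rad and value of joint each of knob_near_left, knob_near_right, knob_far_left, knob_far_right above 0.5 rad), for 0.1 s.
At the end, for the whole second after the job is handed in: The lid is shut (within 0.03 rad), all four knobs are fully home (at 1.45 rad or more of their 1.6), and the cutters, kit box and solder reel are within 25 mm of where they lay (value of joint lid below 0.03 rad and value of joint each of knob_near_left, knob_near_right, knob_far_left, knob_far_right above 1.45 rad); the robot touches nothing.
It fails at once if a knob was run up tight (past 1.2 rad) while another had not had its first pass (below 0.5 rad) (value of joint any of knob_near_left, knob_near_right, knob_far_left, knob_far_right above 1.2 rad and value of joint any of knob_near_left, knob_near_right, knob_far_left, knob_far_right below 0.5 rad).
It fails at once if two neighbouring knobs were given their first pass (both past 0.5 rad) while both knobs opposite them still waited (below 0.35 rad): not crosswise ((value of joint each of knob_near_left, knob_near_right above 0.5 rad and value of joint each of knob_far_left, knob_far_right below 0.35 rad) or (value of joint each of knob_far_left, knob_far_right above 0.5 rad and value of joint each of knob_near_left, knob_near_right below 0.35 rad) or (value of joint each of knob_near_left, knob_far_left above 0.5 rad and value of joint each of knob_near_right, knob_far_right below 0.35 rad) or (value of joint each of knob_near_right, knob_far_right above 0.5 rad and value of joint each of knob_near_left, knob_far_left below 0.35 rad)).
It fails at once if two neighbouring knobs were given their final pass (both past 1.3 rad) while both knobs opposite them still waited (below 1.1 rad): not crosswise ((value of joint each of knob_near_left, knob_near_right above 1.3 rad and value of joint each of knob_far_left, knob_far_right below 1.1 rad) or (value of joint each of knob_far_left, knob_far_right above 1.3 rad and value of joint each of knob_near_left, knob_near_right below 1.1 rad) or (value of joint each of knob_near_left, knob_far_left above 1.3 rad and value of joint each of knob_near_right, knob_far_right below 1.1 rad) or (value of joint each of knob_near_right, knob_far_right above 1.3 rad and value of joint each of knob_near_left, knob_far_left below 1.1 rad)).
It fails at once if a bystander was moved more than 25 mm (distance of any of cutters, kit_box, solder_reel from where it was at the start of the episode above 0.025 m).
It also fails if it takes over 72 s, if anything falls off the work surface, if the arm or the gripper's body presses on something with over 40 N, if the wrist force passes 120 N, or if a joint passes its speed limit or range.

## Robot

A 6-joint arm with a two-finger parallel gripper is mounted at the origin on the work surface. World frame = base frame: x ahead of the robot, y to its left, z up, the work surface at z = 0. Lengths are in m, angles in degrees, forces in N, time in s.
With the tool pointing down it reaches from about 0.325 to 1 m from the base axis. Payload 5.1 kg.
Tool frame: the origin (TCP) lies on the centre line of the jaws, within the pads' length; the fingertips stand 17 mm ahead of it and the grasp point (between the pads) lies 2 mm behind it; z points along the fingers, y is the line along which they close (so a half turn about z gives the same grasp; the last joint's range is limited). The gripper opens to 85 mm and grips with 20 to 120 N. Pads are 22 mm wide; open, the fingers measure 114 mm over their backs; the gripper's body (76 mm by 85 mm) begins 54 mm behind the grasp point. The pads swing forward as they close: fully open they stand 13 mm farther back than shut.
Start: joints at [68.95, 7.093, 94.555, -0, 78.352, -4.733], TCP at [0.183, 0.624, 0.248] pointing down, gripper open.
Joint ranges: [-149.61, 149.61], [-58.7, 133.49], [1.44, 155.28], [-77.14, 257.14], [18.33, 153.61], [-166.67, 166.67]. Speed limits (degrees/s): [147.25, 147.25, 180, 180, 180, 180].

## Interface

Orientations are given as a 3x3 rotation matrix whose columns are the frame's x, y, z axes.
In Python, from cell import r gives the robot as it stands. The module is installed in compiled form; this text tells all that it offers.
- The arm moves only by the shell command python3 -m handwheel 'ROWS' [FORCE]. ROWS is a JSON object of lists of equal length, an entry for each row: "dr": the turn, a rotation vector about the tool's x, y, z in rad, a list of three; "dp": the shift along the tool's x, y, z in cm, a list of three; "grip": the opening, from 0 (shut) to 1 (fully open). In form: {"dr": [[ax, ay, az], ...], "dp": [[dx, dy, dz], ...], "grip": [grip, ...]}. A call has 1 to 12 rows; each row shifts and turns the commanded pose from where the row before left it, along the tool's axes as they then stand; what a row does not reach is not made up. A row lasts 1/8 s, in which the tool goes at most 62.5 mm and 10.7 degrees, less where a joint would pass 70% of its speed; a pose out of reach is approached as far as the arm can. A call with a gripper value outside its range is refused whole. The fingers move at their own pace and stop on an object; FORCE is the grip in N (left out, the last holds). Time passes only in rows, so rows that do not move let the fingers close. It gives the time, the measured TCP pose, the force, the opening and the grip force at its end, in the units of the state.
- r.observe(): the state, without advancing time (a new reading comes with each control period).
- r.grab_frame(name): name is "side" or "top" or "wrist"; returns a dict with "image" (480x640x3 uint8, red, green, blue), "depth" (480x640 float32, m along the optical axis (not along the pixel's ray), 0 where there is no reading), "fx", "fy", "cx", "cy" (pixels), "extrinsics" (4x4, takes a point from camera to world coordinates). Camera axes: x right, y up, looking along -z (the intrinsics and any distortion apply to the point x, -y, -z); pixel columns grow to the right and rows downward; lengths in m; the calibration is good to about 2 mm. A picture is of the moment at which its call begins.
- r.close_job(): hands the job in; it is judged then, once.
The state is a dict: "time": time; "joints": joint angles; "dq": joint speeds; "tau": joint torques, N m; "position": TCP position; "tcp_rot": TCP orientation; "wrist_force": force on the tool from outside, world axes, zero at the start; "moment": the same for the moment, N m; "finger_gap": opening from 0.0 (shut) to 1.0 (fully open); "gripper_force": force on a finger pad.
Only numpy, scipy, OpenCV 4.12 (cv2) and the standard library are available. Lean on these libraries where they do the work, as an engineer would, in place of code of your own. Each camera call takes 0.05 s, during which the arm holds its last target. There are 200 camera calls.

## Working session

There is one attempt and no reset: what is moved stays moved. The work goes in short steps, Python scripts to look and compute and a shell command to move; the robot and the scene stay as the last step left them, time stands still between calls to the robot, and variables do not carry over. Pictures are saved under pics/ and viewed, at most 10 in all, crops included, and the job is handed in when it is done.

```bash
mkdir -p pics; cat > h.py <<'E'
import numpy as np, cv2, sys
from cell import r
def snap(name,fn):
    f=r.grab_frame(name); cv2.imwrite('pics/'+fn+'.png',f['image'][:,:,::-1]); np.savez('pics/'+fn,**f); return f
def cloud(f):
    d=f['depth']; v,u=np.mgrid[:480,:640]
    p=np.stack([(u-f['cx'])/f['fx']*d,-(v-f['cy'])/f['fy']*d,-d],-1)
    E=np.array(f['extrinsics']); return p@E[:3,:3].T+E[:3,3]
E
python3 - <<'E'
from h import *
for n in('top','side'):
    f=snap(n,n+'0'); print(n,f['fx'],f['cx'],f['cy'],np.round(f['extrinsics'],3).tolist())
o=r.observe(); print({k:np.round(v,3).tolist() for k,v in o.items()})
E
```

```text
top 558.5570060702419 320.329832159261 235.80404067999552 [[-0.008, 0.991, -0.134, 0.372], [-1.0, -0.007, 0.006, 0.032], [0.005, 0.134, 0.991, 1.371], [0.0, 0.0, 0.0, 1.0]]
side 513.9095830798938 320.02342542332343 233.0753112870152 [[0.836, 0.304, -0.458, 0.129], [-0.549, 0.422, -0.722, -0.591], [-0.026, 0.854, 0.52, 0.552], [0.0, 0.0, 0.0, 1.0]]
{'time': 0.1, 'joints': [68.952, 7.128, 94.626, 0.001, 78.351, -4.734], 'dq': [-0.013, -0.012, -0.178, -0.126, -0.061, -0.018], 'tau': [0.001, -42.493, -36.665, -0.0, 0.004, 0.0], 'position': [0.182, 0.623, 0.247], 'tcp_rot': [[-0.96, 0.281, -0.001], [0.281, 0.96, -0.002], [0.0, -0.002, -1.0]], 'wrist_force': [-0.054, -0.158, 0.407], 'moment': [-0.012, -0.018, 0.017], 'gripper_force': 0.0, 'finger_gap': 0.996}
```

View pics/top0.png

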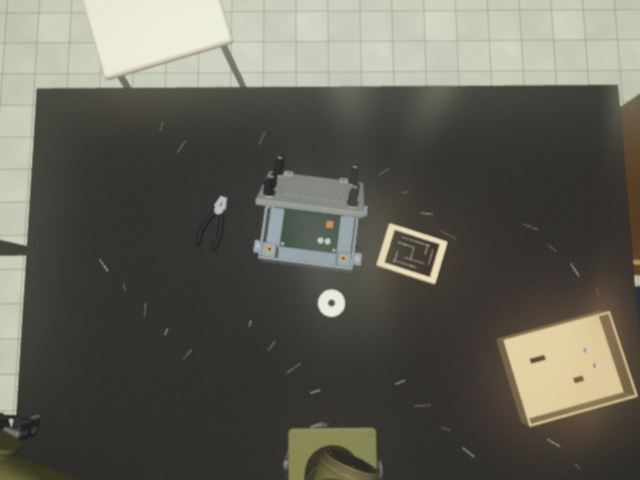

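View pics/side0.png

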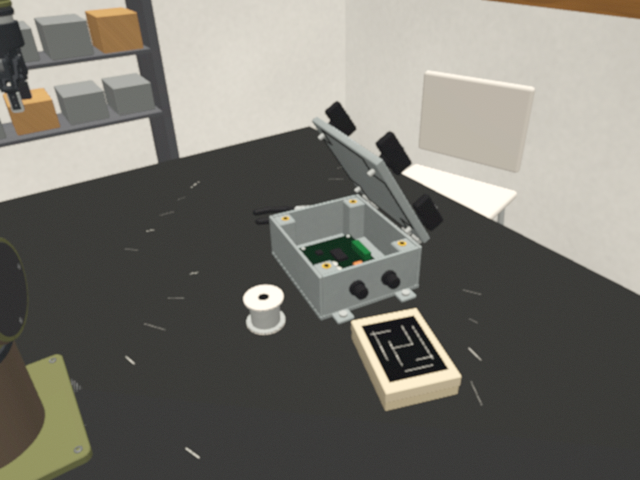

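The top view shows the box with its near rim at about (258,263)–(354,269). The open lid is above it, its free edge from (258,200) to (366,210). The reel is at (331,303), the kit box at (412,254) and the cutters at (215,222).

```bash
python3 - <<'E'
from h import *
f=dict(np.load('pics/top0.npz')); P=cloud(f)
cv2.imwrite('pics/c0.png',cv2.resize(f['image'][140:290,180:380][:,:,::-1],(800,600),interpolation=cv2.INTER_CUBIC))
for (u,v) in [(258,263),(354,269),(331,303),(412,254),(258,200),(366,210),(150,300),(302,190)]: print(u,v,P[v,u].round(3))
R=P[205:285,240:380].reshape(-1,3)
m=(R[:,2]>.078)&(R[:,2]<.092); q=R[m]
rc=cv2.minAreaRect((q[:,:2]*1000).astype(np.float32)); print(m.sum(),rc, cv2.boxPoints(rc))
L=P[176:203,265:358].reshape(-1,3); 
c=L.mean(0)
for _ in range(4):
    c=L.mean(0); n=np.linalg.svd(L-c,full_matrices=False)[2][2]; n*=np.sign(n[0]); d=abs((L-c)@n); L=L[d<max(.003,1.5*np.median(d))]
print('lid n',n,c,len(L),d.std(),'angle',np.arccos(n[2]),np.arctan2(n[1],n[0]))
print(L.min(0),L.max(0))
E
```

```text
258 263 [0.491 0.177 0.001]
354 269 [ 0.475 -0.059  0.   ]
331 303 [0.391 0.    0.048]
412 254 [ 0.507 -0.196  0.037]
258 200 [0.597 0.151 0.258]
366 210 [ 0.62  -0.09   0.007]
150 300 [ 0.403  0.44  -0.001]
302 190 [0.631 0.063 0.195]
925 ((543.4695434570312, 52.3834228515625), (220.58949279785156, 124.1899185180664), 82.43273162841797) [[467.39066  -48.773468]
 [590.49896  -65.12805 ]
 [619.54846  153.54031 ]
 [496.44012  169.8949  ]]
lid n [ 0.8927539  -0.08202765  0.44301461] [0.64041091 0.04043779 0.17419053] 813 0.0017251816343182126 angle 1.1118378449553603 -0.09162433770445416
[ 0.58955048 -0.04868883  0.10493096] [0.67381151 0.12920396 0.26747854]
```

View pics/c0.png

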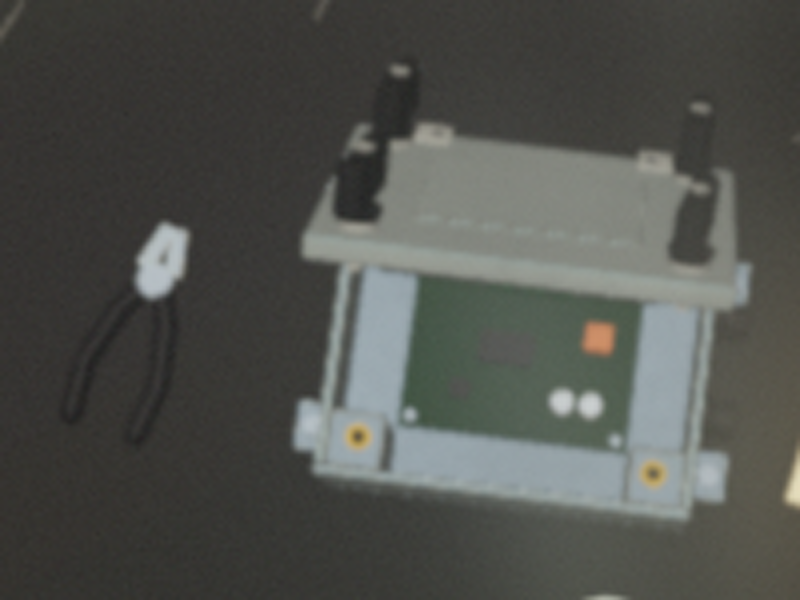

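The crop shows the near rim corners at crop (315,470) and (690,515), and the brass inserts at (358,436) and (652,473). The knob bars lie roughly along the lid's x.

```bash
cat >> h.py <<'E'
def ray(f,u,v,z):
    E=np.array(f['extrinsics']); d=E[:3,:3]@[(u-f['cx'])/f['fx'],-(v-f['cy'])/f['fy'],-1]; o=E[:3,3]; return o+d*(z-o[2])/d[2]
E
python3 - <<'E'
from h import *
f=dict(np.load('pics/top0.npz')); P=cloud(f)
g=lambda x,y,z: ray(f,(x+.5)/4-.5+180,(y+.5)/4-.5+140,z)
for z,a,b in [(.085,(315,470),(690,515)),(.083,(358,436),(652,473))]:
    A=g(*a,z);B=g(*b,z); print(A,B,'len',np.linalg.norm(A-B),'yaw',np.arctan2(-(B-A)[0]*-1,-(B-A)[1]))
    for zz in (.07,): print(g(*a,zz))
# side edge left rim, right rim direction
A=g(315,470,.085);B=g(345,268,.085);d=B-A;print('left',np.arctan2(d[1],d[0]))
A=g(690,515,.085);B=g(710,312,.085);d=B-A;print('right',np.arctan2(d[1],d[0]))
q=P[205:285,240:380].reshape(-1,3); q=q[(q[:,2]>.08)&(q[:,2]<.09)]
# fit near rim
for yaw in np.arange(-.2,.0,.02):
    x=q[:,:2]@[np.cos(yaw),np.sin(yaw)]; y=q[:,:2]@[-np.sin(yaw),np.cos(yaw)]
    print(round(yaw,2),np.percentile(x,[1,5,15,25]).round(4),np.percentile(y,[.5,2,98,99.5]).round(4), (np.histogram(x,np.arange(.4,.6,.002))[0].max()))
s=dict(np.load('pics/side0.npz')); S=cloud(s)
h=s['image']
q=S[190:320,260:430].reshape(-1,3); q=q[(q[:,2]>.081)&(q[:,2]<.089)]
print(len(q),cv2.minAreaRect((q[:,:2]*1000).astype(np.float32)))
E
```

```text
[0.49748519 0.16759832 0.085     ] [ 0.46979634 -0.04864779  0.085     ] len 0.21801159464219452 yaw -0.1273502710228943
[0.49894494 0.16918073 0.07      ]
[0.51728014 0.14302911 0.083     ] [ 0.494455   -0.02715423  0.083     ] len 0.17170717963303794 yaw -0.1333252519170149
[0.51874306 0.14415044 0.07      ]
left -0.14030226270476714
right -0.11374485987457111
-0.2 [0.4555 0.4584 0.4628 0.4665] [0.0474 0.0493 0.2691 0.271 ] 49
-0.18 [0.4603 0.4627 0.4662 0.4693] [0.0376 0.0394 0.2585 0.2598] 60
-0.16 [0.4649 0.4666 0.4693 0.4717] [0.028  0.0291 0.2472 0.2485] 75
-0.14 [0.4688 0.4697 0.4719 0.4742] [0.0178 0.0184 0.2366 0.2372] 79
-0.12 [0.4709 0.4722 0.4744 0.4765] [0.0067 0.0078 0.2258 0.2269] 77
-0.1 [0.4716 0.4738 0.4768 0.4792] [-0.0045 -0.0032  0.2154  0.2169] 80
-0.08 [0.4722 0.4748 0.4783 0.4815] [-0.016  -0.0143  0.2051  0.207 ] 55
-0.06 [0.4722 0.4753 0.4796 0.4838] [-0.0274 -0.0256  0.1948  0.1969] 50
-0.04 [0.4718 0.4756 0.4807 0.4854] [-0.0389 -0.0368  0.1845  0.1868] 41
-0.02 [0.4715 0.4756 0.4815 0.4863] [-0.0504 -0.0479  0.1743  0.1766] 37
1690 ((581.8525390625, 44.09557342529297), (223.98895263671875, 200.1612548828125), 82.2596664428711)
```

```bash
cat >> h.py <<'E'
from scipy.spatial.transform import Rotation as Ro
C=np.array([.577,.048]); YAW=-.131
def world(b): c,s=np.cos(YAW),np.sin(YAW); return np.array([C[0]+c*b[0]-s*b[1],C[1]+s*b[0]+c*b[1],b[2]])
def go(b,q=0):
    "residual shift (cm, tool axes) and turn to box-frame TCP b, knob angle q"
    o=r.observe(); R=np.array(o['tcp_rot']); a=YAW-q
    T=np.array([[-np.cos(a),-np.sin(a),0],[-np.sin(a),np.cos(a),0],[0,0,-1]]).T
    T=np.stack([[-np.cos(a),-np.sin(a),0],[-np.sin(a),np.cos(a),0],[0,0,-1]],1)
    print('t',round(o['time'],2),'dp',(R.T@(world(b)-o['position'])*100).round(2),'dr',Ro.from_matrix(R.T@T).as_rotvec().round(3),'F',np.round(o['wrist_force'],1),'M',np.round(o['moment'],2),'gap',round(o['finger_gap'],3),'j6',round(o['joints'][5],1))
E
python3 -m handwheel '{"dr":[[0,0,0],[0,0,0],[0,0,0],[0,0,0],[0,0,0],[0,0,0],[0,0,0],[0,0,0],[0,0,0],[0,0,0],[0,0,0],[0,0,0]],"dp":[[0,0,-4.1],[0,0,-4.1],[0,0,-4.1],[-3.86,-2.68,0],[-3.86,-2.68,0],[-3.86,-2.68,0],[-3.86,-2.68,0],[-3.86,-2.68,0],[-3.86,-2.68,0],[-3.86,-2.68,0],[-3.86,-2.68,0],[-3.86,-2.68,0]],"grip":[0,0,0,0,0,0,0,0,0,0,0,0]}' 60
python3 -m handwheel '{"dr":[[0,0,0],[0,0,0],[0,0,0],[0,0,0],[0,0,0],[0,0,0],[0,0,0],[0,0,-0.05],[0,0,-0.05],[0,0,-0.05],[0,0,0]],"dp":[[-3.86,-2.68,0],[-3.86,-2.68,0],[-3.86,-2.68,0],[-3.86,-2.68,0],[-3.86,-2.68,0],[-3.86,-2.68,0],[-3.86,-2.68,0],[0,0,0],[0,0,0],[0,0,0],[0,0,0]],"grip":[0,0,0,0,0,0,0,0,0,0,0]}'
python3 -c "from h import *; go([.071,0,.274]); print(r.observe()['position'],r.observe()['joints'])"
```

```text
time: 1.6
position: [0.4489, 0.2933, 0.3708]
tcp_rot: [[-0.96, 0.281, -0.001], [0.281, 0.96, -0.0], [0.001, -0.0, -1.0]]
wrist_force: [0.1, -0.2, -0.1]
finger_gap: -0.0
gripper_force: 0.0
time: 2.98
position: [0.6547, 0.0387, 0.3706]
tcp_rot: [[-0.991, 0.135, -0.001], [0.135, 0.991, 0.0], [0.001, -0.0, -1.0]]
wrist_force: [0.3, -0.6, -0.9]
finger_gap: -0.001
gripper_force: 0.0
t 2.98 dp [ 0.72 -0.1   9.66] dr [-0.    -0.001 -0.004] F [ 0.3 -0.6 -0.9] M [-0.01  0.05 -0.01] gap -0.001 j6 -83.5
[0.65474674 0.03870046 0.37060499] [-1.30471293e+00  5.20641008e+00  8.50018937e+01 -2.82002790e-04
  8.98578779e+01 -8.35453399e+01]
```

```bash
python3 -m handwheel '{"dr":[[0,0,0],[0,0,0],[0,0,0],[0,0,0],[0,0,0],[0,0,0],[0,0,0],[0,0,0]],"dp":[[0.2,0,3.2],[0.2,0,3.2],[0.3,0,3.2],[1,0,0],[1,0,0],[0.9,0,0],[0.7,0,0.3],[0.7,0,0.3]],"grip":[0,0,0,0,0,0,0,0]}'
python3 -m handwheel '{"dr":[[0,0,0],[0,0,0],[0,0,0],[0,0,0],[0,0,0],[0,0,0]],"dp":[[1.3,0,0.7],[1.3,0,0.7],[1.1,0,0.8],[1.1,0,0.8],[1,0,1],[1,0,1]],"grip":[0,0,0,0,0,0]}'
python3 - <<'E'
from h import *
go([.101-.1388+.011,0,.2251]); snap('side','s1')
E
```

```text
time: 3.98
position: [0.6051, 0.0455, 0.2699]
tcp_rot: [[-0.991, 0.134, 0.001], [0.134, 0.991, -0.0], [-0.001, 0.0, -1.0]]
wrist_force: [0.5, -0.1, -0.1]
finger_gap: -0.004
gripper_force: 0.0
time: 4.72
position: [0.5372, 0.0547, 0.2186]
tcp_rot: [[-0.991, 0.134, -0.0], [0.134, 0.991, 0.0], [0.0, -0.0, -1.0]]
wrist_force: [1.2, -0.3, 1.6]
finger_gap: 0.002
gripper_force: 1.0
t 4.72 dp [-1.36 -0.14 -0.65] dr [-0.    -0.    -0.004] F [ 1.2 -0.3  1.6] M [-0.1  -0.38  0.  ] gap 0.002 j6 -82.2
```

View pics/s1.png

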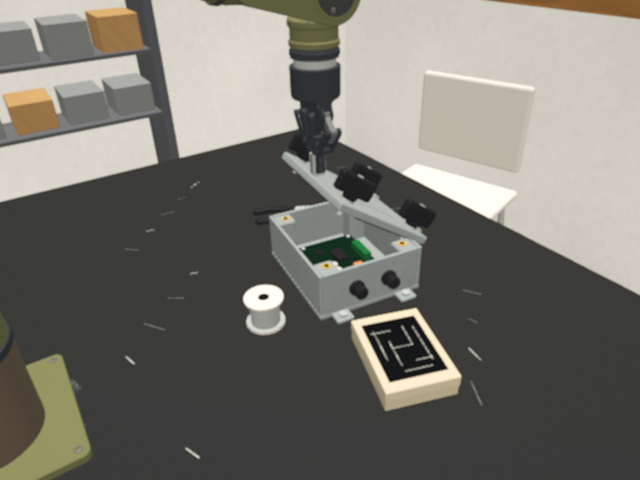

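The lid is following the closed fingers and is now open about 0.58 rad. I'll continue with more downward motion.

```bash
python3 -m handwheel '{"dr":[[0,0,0],[0,0,0],[0,0,0],[0,0,0],[0,0,0],[0,0,0],[0,0,0],[0,0,0],[0,0,0]],"dp":[[0,0,0.9],[0,0,0.9],[0.5,0,1.2],[0.6,0,1.2],[0.5,0,1.3],[0.4,0,1.2],[0.2,0,0.9],[0.2,0,0.9],[0.1,0,0.7]],"grip":[0,0,0,0,0,0,0,0,0]}'
python3 -m handwheel '{"dr":[[0,0,0],[0,0,0],[0,0,0],[0,0,0],[0,0,0]],"dp":[[0.1,0,0.5],[0,0,0.4],[0,0,0.3],[0,0,0],[0,0,0]],"grip":[0,0,0,0,0]}'
python3 -c "from h import *; go([.101-.167,0,.116])"
```

```text
time: 5.9
position: [0.5129, 0.0579, 0.1266]
tcp_rot: [[-0.991, 0.134, -0.001], [0.134, 0.991, -0.0], [0.001, -0.0, -1.0]]
wrist_force: [-1.5, -0.2, 0.9]
finger_gap: -0.001
gripper_force: 0.6
time: 6.52
position: [0.5124, 0.0581, 0.116]
tcp_rot: [[-0.991, 0.134, 0.0], [0.134, 0.991, -0.0], [-0.0, -0.0, -1.0]]
wrist_force: [-3.1, -0.9, 5.6]
finger_gap: 0.001
gripper_force: 2.7
t 6.53 dp [ 0.06 -0.15 -0.  ] dr [-0.     0.    -0.004] F [-3.1 -0.9  5.6] M [ 0.05  0.54 -0.02] gap 0.001 j6 -81.8
```

```bash
python3 -m handwheel '{"dr":[[0,0,0],[0,0,0],[0,0,0],[0,0,0],[0,0,0]],"dp":[[-0.1,0,0.2],[0,0,0.2],[0,0,0.1],[0,0,0],[0,0,0]],"grip":[0,0,0,0,0]}'
```

```text
time: 7.15
position: [0.5126, 0.0581, 0.1158]
tcp_rot: [[-0.991, 0.134, -0.004], [0.134, 0.991, -0.0], [0.004, -0.001, -1.0]]
wrist_force: [-22.3, -0.4, 34.9]
finger_gap: -0.002
gripper_force: 17.2
```

The lid is against its stop: the force rose to 35 N with no further travel. I'll lift, open the gripper and look.

```bash
python3 -m handwheel '{"dr":[[0,0,0],[0,0,0],[0,0,0],[0,0,0],[0,0,0],[0,0,0]],"dp":[[0,0,-3],[0,0,-5],[-2,0,-5],[-3,0,-5],[0,0,-3],[0,0,0]],"grip":[0,0,1,1,1,1]}'
python3 - <<'E'
from h import *
go([0,0,.3]); f=snap('wrist','w1'); print(np.round(f['extrinsics'],3).tolist())
t=snap('top','t1'); P=cloud(t)
q=P[150:290,230:390].reshape(-1,3); 
for lo,hi in[(.094,.106),(.132,.15)]:
    m=q[(q[:,2]>lo)&(q[:,2]<hi)]; print(len(m),m[:,2].mean() if len(m) else 0,cv2.minAreaRect((m[:,:2]*1000).astype(np.float32)) if len(m)>3 else 0)
E
```

```text
time: 7.9
position: [0.5644, 0.0512, 0.3235]
tcp_rot: [[-0.991, 0.135, 0.006], [0.135, 0.991, -0.0], [-0.006, 0.001, -1.0]]
wrist_force: [0.7, 0.9, -0.5]
finger_gap: 0.843
gripper_force: 0.0
t 7.9 dp [-1.28 -0.15  2.36] dr [ 0.001  0.006 -0.004] F [ 0.7  0.9 -0.5] M [ 0.01 -0.02  0.  ] gap 0.843 j6 -82.5
[[0.135, -0.937, -0.321, 0.482], [0.991, 0.127, 0.044, 0.062], [-0.0, -0.324, 0.946, 0.449], [0.0, 0.0, 0.0, 1.0]]
2355 0.09989745572600822 ((579.448486328125, 47.018943786621094), (222.14749145507812, 197.66775512695312), 82.02983093261719)
292 0.14036560715902555 ((566.4293823242188, -38.186248779296875), (19.041988372802734, 199.98910522460938), 82.90664672851562)
```

View pics/w1.png

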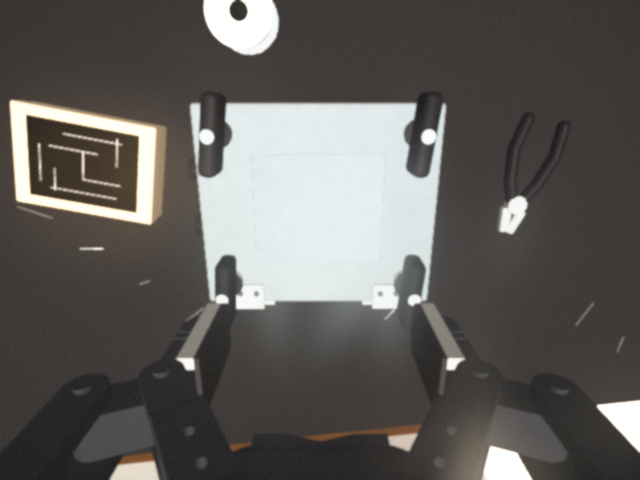

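The wrist view shows the lid flat on the box. The near knobs are at (211,133) and (426,133), and the far ones at (226,280) and (411,280).

```bash
python3 - <<'E'
from h import *
f=dict(np.load('pics/w1.npz')); P=cloud(f)
for n,(u,v) in dict(NR=(207,136),NL=(428,136),FR=(222,299),FL=(414,299)).items(): print(n,ray(f,u,v,.142).round(4))
for n,b in dict(NL=(-71,86),NR=(-71,-86),FL=(71,86),FR=(71,-86)).items():
    w=world([b[0]/1e3,b[1]/1e3,.133])
    for nm,fr in(('w1','w'),('t1','t')):
        Q=cloud(dict(np.load('pics/%s.npz'%nm))).reshape(-1,3)
        m=Q[(np.hypot(Q[:,0]-w[0],Q[:,1]-w[1])<.045)&(Q[:,2]>.128)&(Q[:,2]<.148)]
        if len(m)<10: print(n,fr,len(m)); continue
        c,s,a=cv2.minAreaRect((m[:,:2]*1000).astype(np.float32))
        e=np.linalg.svd(m[:,:2]-m[:,:2].mean(0),full_matrices=False)[2][0]; e*=np.sign(e[0])
        print(n,fr,len(m),'model',w.round(4),'rect',np.round(c,1),np.round(s,1),round(a,1),'q',round(YAW-np.arctan2(e[1],e[0]),3),'z',np.percentile(m[:,2],[50,95]).round(4))
L=P.reshape(-1,3); L=L[(L[:,2]>.09)&(L[:,2]<.108)]
print(cv2.minAreaRect((L[:,:2]*1000).astype(np.float32)), np.median(L[:,2]))
E
```

```text
NR [ 0.4942 -0.0278  0.142 ]
NL [0.5172 0.1415 0.142 ]
FR [ 0.6342 -0.0469  0.142 ]
FL [0.6572 0.1228 0.142 ]
NL w 1798 model [0.5178 0.1425 0.133 ] rect [517.4 142.2] [15.9 65.9] 76.5 q 0.104 z [0.1404 0.1422]
NL t 0
NR w 1802 model [ 0.4954 -0.028   0.133 ] rect [494.2 -28.1] [15.7 65.7] 74.6 q 0.139 z [0.1406 0.1425]
NR t 111 model [ 0.4954 -0.028   0.133 ] rect [495.7 -33.9] [13.5 57.9] 87.7 q 0.016 z [0.1408 0.1446]
FL w 1102 model [0.6586 0.124  0.133 ] rect [657.  123.2] [15.7 64.8] 77.9 q 0.136 z [0.1402 0.1422]
FL t 0
FR w 882 model [ 0.6362 -0.0465  0.133 ] rect [633.8 -46.9] [15.3 65. ] 78.2 q -0.024 z [0.14   0.1423]
FR t 188 model [ 0.6362 -0.0465  0.133 ] rect [634.2 -46.8] [14.6 64.1] 78.1 q 0.077 z [0.1401 0.1447]
((579.895263671875, 46.72911071777344), (222.47207641601562, 198.0833282470703), 82.27661895751953) 0.09976024917321796
```

```bash
sed -i 's/^C=.*/C=np.array([.5756,.0474]); YAW=-.134\nK=dict(NL=(-.071,.086),NR=(-.071,-.086),FL=(.071,.086),FR=(.071,-.086))\ndef kn(n,q,z=.131): go([*K[n],z],q)/' h.py; python3 -c "from h import *; kn('NL',.10,.19)"
```

```text
t 8.0 dp [ 5.74  8.39 12.91] dr [-0.    -0.001  0.099] F [ 0.4  0.6 -0.9] M [-0.01 -0.01  0.01] gap 0.993 j6 -82.5
```

```bash
python3 -m handwheel '{"dr":[[0,0,0],[0,0,0],[0,0,0],[0,0,0],[0,0,0.1],[0,0,0],[0,0,0]],"dp":[[1.4,2.1,3.2],[1.4,2.1,3.2],[1.4,2.1,3.2],[1.5,2.1,3.3],[0,0,0],[0,0,0],[0,0,0]],"grip":[1,1,1,1,1,1,1]}' 90
python3 -c "from h import *; kn('NL',.10)"
```

```text
time: 8.88
position: [0.5172, 0.1419, 0.1907]
tcp_rot: [[-0.973, 0.232, -0.001], [0.232, 0.973, -0.0], [0.001, -0.0, -1.0]]
wrist_force: [-0.6, 0.2, 0.3]
finger_gap: 0.997
gripper_force: 0.0
t 8.88 dp [0.05 0.01 5.97] dr [-0.    -0.001  0.   ] F [-0.6  0.2  0.3] M [ 0.   -0.02  0.  ] gap 0.997 j6 -67.0
```

```bash
python3 -m handwheel '{"dr":[[0,0,0],[0,0,0],[0,0,0],[0,0,0],[0,0,0],[0,0,0],[0,0,0],[0,0,0]],"dp":[[0,0,2.5],[0,0,2.5],[0,0,1],[0,0,0],[0,0,0],[0,0,0],[0,0,0],[0,0,0]],"grip":[1,1,1,0,0,0,0,0]}' 90
python3 -c "from h import *; kn('NL',.10)"
```

```text
time: 9.88
position: [0.5181, 0.1423, 0.1324]
tcp_rot: [[-0.973, 0.233, 0.001], [0.233, 0.973, 0.0], [-0.001, 0.001, -1.0]]
wrist_force: [-1.3, -0.4, 3.6]
finger_gap: 0.16
gripper_force: 88.0
t 9.88 dp [ 0.13 -0.04  0.14] dr [ 0.001  0.001 -0.001] F [-1.3 -0.4  3.6] M [-0.06  0.26 -0.02] gap 0.16 j6 -66.9
```

Firmly gripped (gap 0.16, about 14 mm; 88 N). Now the first-pass turn.

```bash
python3 -m handwheel '{"dr":[[0,0,0.15],[0,0,0.15],[0,0,0.15],[0,0,0.15],[0,0,0.15],[0,0,0],[0,0,0]],"dp":[[0,0,0],[0,0,0],[0,0,0],[0,0,0],[0,0,0],[0,0,0],[0,0,0]],"grip":[0,0,0,0,0,0,0]}'
python3 -c "from h import *; kn('NL',.85)"
```

```text
time: 10.75
position: [0.5182, 0.1425, 0.1324]
tcp_rot: [[-0.555, 0.832, 0.002], [0.832, 0.555, 0.001], [-0.0, 0.002, -1.0]]
wrist_force: [-0.3, 1.5, 5.2]
finger_gap: 0.159
gripper_force: 88.4
t 10.75 dp [ 0.05 -0.15  0.14] dr [0.002 0.    0.001] F [-0.3  1.5  5.2] M [ 0.12  0.1  -0.2 ] gap 0.159 j6 -24.1
```

```bash
python3 -m handwheel '{"dr":[[0,0,0],[0,0,0],[0,0,0],[0,0,0],[0,0,0],[0,0,-0.155],[0,0,-0.155],[0,0,-0.155],[0,0,-0.155],[0,0,-0.155]],"dp":[[0,0,0],[0,0,0],[0,0,0],[0,0,-3],[0,0,-3],[0,0,0],[0,0,0],[0,0,0],[0,0,0],[0,0,0]],"grip":[1,1,1,1,1,1,1,1,1,1]}'
python3 -m handwheel '{"dr":[[0,0,0],[0,0,0],[0,0,0],[0,0,0],[0,0,0],[0,0,0],[0,0,0]],"dp":[[-3.09,-3.22,0],[-3.09,-3.22,0],[-3.09,-3.22,0],[-3.09,-3.22,0],[-3.09,-3.22,0],[0,0,0],[0,0,0]],"grip":[1,1,1,1,1,1,1]}'
python3 -c "from h import *; kn('FR',.075)"
```

```text
time: 12.0
position: [0.5174, 0.1421, 0.191]
tcp_rot: [[-0.979, 0.203, -0.0], [0.203, 0.979, -0.0], [0.0, -0.0, -1.0]]
wrist_force: [0.6, 0.0, 0.4]
finger_gap: 1.001
gripper_force: 0.0
time: 12.88
position: [0.6347, -0.0473, 0.1908]
tcp_rot: [[-0.978, 0.208, -0.001], [0.208, 0.978, 0.001], [0.001, 0.0, -1.0]]
wrist_force: [0.1, 0.1, 0.8]
finger_gap: 0.996
gripper_force: 0.0
t 12.88 dp [ 0.01 -0.01  5.98] dr [ 0.    -0.001 -0.001] F [0.1 0.1 0.8] M [-0.03  0.05 -0.04] gap 0.996 j6 -87.1
```

```bash
python3 -m handwheel '{"dr":[[0,0,0],[0,0,0],[0,0,0],[0,0,0],[0,0,0],[0,0,0],[0,0,0]],"dp":[[0,0,2.5],[0,0,2.5],[0,0,1],[0,0,0],[0,0,0],[0,0,0],[0,0,0]],"grip":[1,1,1,0,0,0,0]}' 90
python3 -m handwheel '{"dr":[[0,0,0.15],[0,0,0.15],[0,0,0.15],[0,0,0.15],[0,0,0.15],[0,0,0],[0,0,0]],"dp":[[0,0,0],[0,0,0],[0,0,0],[0,0,0],[0,0,0],[0,0,0],[0,0,0]],"grip":[0,0,0,0,0,0,0]}'
python3 -c "from h import *; kn('FR',.825)"
```

```text
time: 13.75
position: [0.6358, -0.0474, 0.1325]
tcp_rot: [[-0.978, 0.208, 0.002], [0.208, 0.978, 0.0], [-0.002, 0.001, -1.0]]
wrist_force: [-4.3, 1.9, 10.0]
finger_gap: 0.161
gripper_force: 90.3
time: 14.62
position: [0.6358, -0.0471, 0.1325]
tcp_rot: [[-0.575, 0.818, 0.002], [0.818, 0.575, 0.001], [-0.0, 0.002, -1.0]]
wrist_force: [-1.4, 3.1, 6.1]
finger_gap: 0.156
gripper_force: 88.8
t 14.62 dp [ 0.06 -0.12  0.15] dr [0.002 0.    0.001] F [-1.4  3.1  6.1] M [ 0.4   0.09 -0.11] gap 0.156 j6 -44.2
```

```bash
python3 -m handwheel '{"dr":[[0,0,0],[0,0,0],[0,0,0],[0,0,0],[0,0,0],[0,0,-0.172],[0,0,-0.172],[0,0,-0.172],[0,0,-0.172],[0,0,0]],"dp":[[0,0,0],[0,0,0],[0,0,0],[0,0,-3],[0,0,-3],[0,0,0],[0,0,0],[0,0,0],[0,0,0],[0,0,0]],"grip":[1,1,1,1,1,1,1,1,1,1]}'
python3 -m handwheel '{"dr":[[0,0,0],[0,0,0],[0,0,0],[0,0,0],[0,0,0],[0,0,0]],"dp":[[3.52,-0.49,0],[3.52,-0.49,0],[3.52,-0.49,0],[3.52,-0.49,0],[0,0,0],[0,0,0]],"grip":[1,1,1,1,1,1]}'
python3 -c "from h import *; kn('NR',.138)"
```

```text
time: 15.88
position: [0.635, -0.0476, 0.191]
tcp_rot: [[-0.963, 0.27, -0.001], [0.27, 0.963, -0.0], [0.0, -0.0, -1.0]]
wrist_force: [-0.6, -0.3, 0.7]
finger_gap: 0.998
gripper_force: 0.0
time: 16.62
position: [0.4949, -0.0288, 0.1918]
tcp_rot: [[-0.963, 0.27, 0.001], [0.27, 0.963, -0.0], [-0.001, 0.0, -1.0]]
wrist_force: [-0.4, 0.0, 0.3]
finger_gap: 1.001
gripper_force: 0.0
t 16.62 dp [0.13 0.01 6.08] dr [ 0.     0.001 -0.001] F [-0.4  0.   0.3] M [-0.    0.03  0.01] gap 1.001 j6 -83.9
```

```bash
python3 -m handwheel '{"dr":[[0,0,0],[0,0,0],[0,0,0],[0,0,0],[0,0,0],[0,0,0],[0,0,0]],"dp":[[0.1,0,2.5],[0,0,2.5],[0,0,1],[0,0,0],[0,0,0],[0,0,0],[0,0,0]],"grip":[1,1,1,0,0,0,0]}' 90
python3 -m handwheel '{"dr":[[0,0,0.14],[0,0,0.14],[0,0,0.14],[0,0,0.14],[0,0,0.14],[0,0,0],[0,0,0]],"dp":[[0,0,0],[0,0,0],[0,0,0],[0,0,0],[0,0,0],[0,0,0],[0,0,0]],"grip":[0,0,0,0,0,0,0]}'
python3 -c "from h import *; kn('NR',.838)"
```

```text
time: 17.5
position: [0.4939, -0.028, 0.1324]
tcp_rot: [[-0.963, 0.269, 0.002], [0.269, 0.963, 0.001], [-0.002, 0.001, -1.0]]
wrist_force: [-2.4, 2.9, 8.9]
finger_gap: 0.157
gripper_force: 90.4
time: 18.38
position: [0.4944, -0.0272, 0.1325]
tcp_rot: [[-0.563, 0.826, 0.003], [0.826, 0.563, 0.002], [0.0, 0.004, -1.0]]
wrist_force: [1.9, 4.1, 1.2]
finger_gap: 0.16
gripper_force: 88.0
t 18.38 dp [-0.06 -0.11  0.14] dr [ 0.004 -0.    -0.001] F [1.9 4.1 1.2] M [ 0.66 -0.22 -0.13] gap 0.16 j6 -43.8
```

```bash
python3 -m handwheel '{"dr":[[0,0,0],[0,0,0],[0,0,0],[0,0,0],[0,0,0],[0,0,-0.148],[0,0,-0.148],[0,0,-0.148],[0,0,-0.148],[0,0,-0.148],[0,0,0]],"dp":[[0,0,0],[0,0,0],[0,0,0],[0,0,-3],[0,0,-3],[0,0,0],[0,0,0],[0,0,0],[0,0,0],[0,0,0],[0,0,0]],"grip":[1,1,1,1,1,1,1,1,1,1,1]}'
python3 -m handwheel '{"dr":[[0,0,0],[0,0,0],[0,0,0],[0,0,0],[0,0,0],[0,0,0],[0,0,0]],"dp":[[-2.48,3.71,0],[-2.48,3.71,0],[-2.48,3.71,0],[-2.48,3.71,0],[-2.48,3.71,0],[0,0,0],[0,0,0]],"grip":[1,1,1,1,1,1,1]}'
python3 -c "from h import *; kn('FL',.1)"
```

```text
time: 19.75
position: [0.4932, -0.0284, 0.1913]
tcp_rot: [[-0.973, 0.232, -0.0], [0.232, 0.973, -0.0], [0.0, -0.0, -1.0]]
wrist_force: [0.8, -1.0, 0.3]
finger_gap: 1.005
gripper_force: 0.0
time: 20.62
position: [0.6561, 0.1234, 0.1908]
tcp_rot: [[-0.973, 0.231, -0.001], [0.231, 0.973, -0.001], [0.001, -0.001, -1.0]]
wrist_force: [0.0, -0.5, -0.3]
finger_gap: 1.003
gripper_force: 0.0
t 20.62 dp [-0.15  0.01  5.98] dr [-0.001 -0.001  0.001] F [ 0.  -0.5 -0.3] M [ 0.04  0.06 -0.01] gap 1.003 j6 -70.6
```

```bash
python3 -m handwheel '{"dr":[[0,0,0],[0,0,0],[0,0,0],[0,0,0],[0,0,0],[0,0,0],[0,0,0]],"dp":[[-0.1,0,2.5],[0,0,2.5],[0,0,1],[0,0,0],[0,0,0],[0,0,0],[0,0,0]],"grip":[1,1,1,0,0,0,0]}' 90
python3 -m handwheel '{"dr":[[0,0,0.15],[0,0,0.15],[0,0,0.15],[0,0,0.15],[0,0,0.15],[0,0,0],[0,0,0]],"dp":[[0,0,0],[0,0,0],[0,0,0],[0,0,0],[0,0,0],[0,0,0],[0,0,0]],"grip":[0,0,0,0,0,0,0]}'
python3 -c "from h import *; kn('FL',.85)"
```

```text
time: 21.5
position: [0.658, 0.1234, 0.1325]
tcp_rot: [[-0.973, 0.229, 0.001], [0.229, 0.973, -0.0], [-0.001, -0.0, -1.0]]
wrist_force: [-2.7, -1.2, 10.9]
finger_gap: 0.156
gripper_force: 90.1
time: 22.38
position: [0.6584, 0.124, 0.1326]
tcp_rot: [[-0.557, 0.831, 0.002], [0.831, 0.557, 0.001], [-0.0, 0.003, -1.0]]
wrist_force: [1.9, 3.2, 4.4]
finger_gap: 0.157
gripper_force: 88.4
t 22.38 dp [-0.02 -0.13  0.16] dr [0.003 0.    0.004] F [1.9 3.2 4.4] M [ 0.39 -0.21 -0.08] gap 0.157 j6 -27.8
```

```bash
python3 -m handwheel '{"dr":[[0,0,0],[0,0,0],[0,0,0],[0,0,0],[0,0,0],[0,0,0],[0,0,0],[0,0,0],[0,0,0],[0,0,0],[0,0,0]],"dp":[[0,0,0],[0,0,0],[0,0,0],[0,0,-3],[0,0,-3],[-0.6,-3.7,-4.5],[-0.6,-3.7,-4.5],[-0.6,-3.7,-4.5],[0,0,0],[0,0,0],[0,0,0]],"grip":[1,1,1,1,1,1,1,1,1,1,1]}'
cat >> h.py <<'E'
def bars(fn):
    Q=cloud(snap('wrist',fn)).reshape(-1,3)
    for n,b in K.items():
        w=world([*b,.133]); m=Q[(np.hypot(Q[:,0]-w[0],Q[:,1]-w[1])<.04)&(Q[:,2]>.128)&(Q[:,2]<.148)]
        if len(m)<50: print(n,len(m)); continue
        c,s,a=cv2.minAreaRect((m[:,:2]*1000).astype(np.float32)); a=a if s[0]>s[1] else a+90
        print(n,len(m),np.round(c,1),(w*1000).round(1),np.round(s,1),'q',round((YAW-np.radians(a))%np.pi,3))
E
python3 -c "
from h import *
bars('w2'); kn('NL',.85,.19)"
```

```text
time: 23.75
position: [0.5748, 0.0472, 0.3239]
tcp_rot: [[-0.556, 0.831, -0.004], [0.831, 0.556, 0.0], [0.002, -0.003, -1.0]]
wrist_force: [-0.6, 0.7, -0.4]
finger_gap: 1.004
gripper_force: 0.0
NL 1836 [517.9 142.5] [516.7 142.1 133. ] [14.4 65.2] q 0.847
NR 1507 [494.8 -27.8] [493.7 -28.3 133. ] [15.8 66. ] q 0.844
FL 1658 [657.8 123.5] [657.5 123.1 133. ] [15.7 64.8] q 0.833
FR 1045 [634.7 -46.7] [634.5 -47.3 133. ] [14.8 65.7] q 0.843
t 23.8 dp [11.09  0.48 13.41] dr [-0.003 -0.002  0.003] F [-0.5  0.3  0.5] M [0.06 0.03 0.02] gap 1.0 j6 -34.4
```

All four knobs are at about 0.84. Second pass: near left first.

```bash
python3 -m handwheel '{"dr":[[0,0,0],[0,0,0],[0,0,0],[0,0,0],[0,0,0],[0,0,0],[0,0,0],[0,0,0],[0,0,0],[0,0,0],[0,0,0]],"dp":[[3.7,0.16,4.47],[3.7,0.16,4.47],[3.69,0.16,4.47],[0,0,0],[0,0,2.5],[0,0,2.5],[0,0,1],[0,0,0],[0,0,0],[0,0,0],[0,0,0]],"grip":[1,1,1,1,1,1,1,0,0,0,0]}' 90
python3 -m handwheel '{"dr":[[0,0,0.16],[0,0,0.16],[0,0,0.16],[0,0,0.16],[0,0,0.14],[0,0,0],[0,0,0]],"dp":[[0,0,0],[0,0,0],[0,0,0],[0,0,0],[0,0,0],[0,0,0],[0,0,0]],"grip":[0,0,0,0,0,0,0]}'
python3 -c "from h import *; kn('NL',1.6)"
```

```text
time: 25.18
position: [0.5185, 0.142, 0.1334]
tcp_rot: [[-0.555, 0.832, 0.003], [0.832, 0.555, 0.001], [-0.001, 0.003, -1.0]]
wrist_force: [-1.1, 0.5, 6.3]
finger_gap: 0.152
gripper_force: 90.2
time: 26.05
position: [0.5184, 0.142, 0.1334]
tcp_rot: [[0.187, 0.982, 0.002], [0.982, -0.187, 0.0], [0.001, 0.002, -1.0]]
wrist_force: [0.2, 0.8, 4.6]
finger_gap: 0.154
gripper_force: 89.4
t 26.05 dp [-0.02 -0.16  0.24] dr [ 0.002 -0.001 -0.025] F [0.2 0.8 4.6] M [0.25 0.04 0.95] gap 0.154 j6 20.4
```

```bash
python3 -m handwheel '{"dr":[[0,0,0],[0,0,0],[0,0,0],[0,0,0],[0,0,0],[0,0,-0.156],[0,0,-0.156],[0,0,-0.156],[0,0,-0.156],[0,0,-0.156],[0,0,0]],"dp":[[0,0,0],[0,0,0],[0,0,0],[0,0,-3],[0,0,-3],[0,0,0],[0,0,0],[0,0,0],[0,0,0],[0,0,0],[0,0,0]],"grip":[1,1,1,1,1,1,1,1,1,1,1]}'
python3 -m handwheel '{"dr":[[0,0,0],[0,0,0],[0,0,0],[0,0,0],[0,0,0],[0,0,0],[0,0,0]],"dp":[[-4.46,-0.16,0],[-4.46,-0.16,0],[-4.46,-0.16,0],[-4.46,-0.16,0],[-4.46,-0.16,0],[0,0,0],[0,0,0]],"grip":[1,1,1,1,1,1,1]}'
python3 -c "from h import *; kn('FR',.843)"
```

```text
time: 27.42
position: [0.5174, 0.1417, 0.1919]
tcp_rot: [[-0.554, 0.833, -0.001], [0.833, 0.554, -0.0], [0.0, -0.001, -1.0]]
wrist_force: [-0.2, 0.7, 0.4]
finger_gap: 1.001
gripper_force: 0.0
time: 28.3
position: [0.6345, -0.0479, 0.1917]
tcp_rot: [[-0.554, 0.833, -0.001], [0.833, 0.554, 0.001], [0.001, -0.001, -1.0]]
wrist_force: [-0.6, 0.5, 0.7]
finger_gap: 1.003
gripper_force: 0.0
t 28.3 dp [0.04 0.04 6.07] dr [-0.001 -0.001 -0.007] F [-0.6  0.5  0.7] M [-0.01 -0.01  0.03] gap 1.003 j6 -42.8
```

```bash
python3 -m handwheel '{"dr":[[0,0,0],[0,0,0],[0,0,0],[0,0,0],[0,0,0],[0,0,0],[0,0,0]],"dp":[[0,0,2.5],[0,0,2.5],[0,0,1],[0,0,0],[0,0,0],[0,0,0],[0,0,0]],"grip":[1,1,1,0,0,0,0]}' 90
python3 -m handwheel '{"dr":[[0,0,0.16],[0,0,0.16],[0,0,0.16],[0,0,0.16],[0,0,0.14],[0,0,0],[0,0,0]],"dp":[[0,0,0],[0,0,0],[0,0,0],[0,0,0],[0,0,0],[0,0,0],[0,0,0]],"grip":[0,0,0,0,0,0,0]}'
python3 -c "from h import *; kn('FR',1.6)"
```

```text
time: 29.18
position: [0.6362, -0.0477, 0.1336]
tcp_rot: [[-0.555, 0.832, 0.004], [0.832, 0.555, 0.001], [-0.001, 0.004, -1.0]]
wrist_force: [-3.5, 1.1, 3.6]
finger_gap: 0.159
gripper_force: 89.8
time: 30.05
position: [0.6359, -0.0477, 0.1335]
tcp_rot: [[0.187, 0.982, 0.003], [0.982, -0.187, 0.0], [0.001, 0.003, -1.0]]
wrist_force: [1.1, 4.2, 4.9]
finger_gap: 0.158
gripper_force: 89.2
t 30.05 dp [ 0.02 -0.15  0.25] dr [ 0.003 -0.001 -0.025] F [1.1 4.2 4.9] M [ 0.5  -0.21  0.58] gap 0.158 j6 1.6
```

```bash
python3 -m handwheel '{"dr":[[0,0,0],[0,0,0],[0,0,0],[0,0,0],[0,0,0],[0,0,-0.156],[0,0,-0.156],[0,0,-0.156],[0,0,-0.156],[0,0,-0.156],[0,0,0]],"dp":[[0,0,0],[0,0,0],[0,0,0],[0,0,-3],[0,0,-3],[0,0,0],[0,0,0],[0,0,0],[0,0,0],[0,0,0],[0,0,0]],"grip":[1,1,1,1,1,1,1,1,1,1,1]}'
python3 -m handwheel '{"dr":[[0,0,0],[0,0,0],[0,0,0],[0,0,0],[0,0,0]],"dp":[[3.14,-3.54,0],[3.14,-3.54,0],[3.14,-3.54,0],[0,0,0],[0,0,0]],"grip":[1,1,1,1,1]}'
python3 -c "from h import *; kn('NR',.844)"
```

```text
time: 31.42
position: [0.6346, -0.0483, 0.1919]
tcp_rot: [[-0.554, 0.833, -0.001], [0.833, 0.554, -0.0], [0.0, -0.001, -1.0]]
wrist_force: [-0.3, 0.1, 0.6]
finger_gap: 1.0
gripper_force: 0.0
time: 32.05
position: [0.4948, -0.0289, 0.1928]
tcp_rot: [[-0.554, 0.832, 0.002], [0.832, 0.554, -0.0], [-0.001, 0.001, -1.0]]
wrist_force: [-0.0, 0.1, 0.6]
finger_gap: 0.993
gripper_force: 0.0
t 32.05 dp [ 0.12 -0.06  6.18] dr [ 0.001  0.001 -0.005] F [-0.   0.1  0.6] M [-0.02  0.02 -0.01] gap 0.993 j6 -43.2
```

```bash
python3 -m handwheel '{"dr":[[0,0,0],[0,0,0],[0,0,0],[0,0,0],[0,0,0],[0,0,0],[0,0,0]],"dp":[[0.1,0,2.5],[0,0,2.5],[0,0,1.1],[0,0,0],[0,0,0],[0,0,0],[0,0,0]],"grip":[1,1,1,0,0,0,0]}' 90
python3 -m handwheel '{"dr":[[0,0,0.16],[0,0,0.16],[0,0,0.16],[0,0,0.16],[0,0,0.14],[0,0,0],[0,0,0]],"dp":[[0,0,0],[0,0,0],[0,0,0],[0,0,0],[0,0,0],[0,0,0],[0,0,0]],"grip":[0,0,0,0,0,0,0]}'
python3 -c "from h import *; kn('NR',1.6)"
```

```text
time: 32.92
position: [0.4948, -0.0277, 0.1324]
tcp_rot: [[-0.555, 0.832, 0.004], [0.832, 0.555, 0.001], [-0.001, 0.003, -1.0]]
wrist_force: [-1.9, 2.4, 4.7]
finger_gap: 0.16
gripper_force: 90.4
time: 33.8
position: [0.4953, -0.0275, 0.1325]
tcp_rot: [[0.187, 0.982, 0.005], [0.982, -0.187, 0.0], [0.001, 0.005, -1.0]]
wrist_force: [5.2, 2.3, -1.0]
finger_gap: 0.161
gripper_force: 88.6
t 33.8 dp [-0.11 -0.14  0.15] dr [ 0.005 -0.001 -0.025] F [ 5.2  2.3 -1. ] M [ 0.4  -0.57  0.76] gap 0.161 j6 1.4
```

```bash
python3 -m handwheel '{"dr":[[0,0,0],[0,0,0],[0,0,0],[0,0,0],[0,0,0],[0,0,-0.156],[0,0,-0.156],[0,0,-0.156],[0,0,-0.156],[0,0,-0.156],[0,0,0]],"dp":[[0,0,0],[0,0,0],[0,0,0],[0,0,-3],[0,0,-3],[0,0,0],[0,0,0],[0,0,0],[0,0,0],[0,0,0],[0,0,0]],"grip":[1,1,1,1,1,1,1,1,1,1,1]}'
python3 -m handwheel '{"dr":[[0,0,0],[0,0,0],[0,0,0],[0,0,0],[0,0,0],[0,0,0],[0,0,0]],"dp":[[0.69,4.41,0],[0.69,4.41,0],[0.69,4.41,0],[0.69,4.41,0],[0.69,4.41,0],[0,0,0],[0,0,0]],"grip":[1,1,1,1,1,1,1]}'
python3 -c "from h import *; kn('FL',.84)"
```

```text
time: 35.17
position: [0.4935, -0.028, 0.1912]
tcp_rot: [[-0.554, 0.833, -0.0], [0.833, 0.554, 0.0], [0.0, -0.0, -1.0]]
wrist_force: [-0.8, 0.7, 1.2]
finger_gap: 0.997
gripper_force: 0.0
time: 36.05
position: [0.6573, 0.1229, 0.1907]
tcp_rot: [[-0.554, 0.832, -0.001], [0.832, 0.554, -0.0], [0.0, -0.001, -1.0]]
wrist_force: [-0.7, 0.2, -0.8]
finger_gap: 1.0
gripper_force: 0.0
t 36.05 dp [0.01 0.03 5.97] dr [-0.001 -0.    -0.009] F [-0.7  0.2 -0.8] M [-0.05 -0.    0.03] gap 1.0 j6 -27.7
```

```bash
python3 -m handwheel '{"dr":[[0,0,0],[0,0,0],[0,0,0],[0,0,0],[0,0,0],[0,0,0],[0,0,0]],"dp":[[0,0,2.5],[0,0,2.5],[0,0,1],[0,0,0],[0,0,0],[0,0,0],[0,0,0]],"grip":[1,1,1,0,0,0,0]}' 90
python3 -m handwheel '{"dr":[[0,0,0.16],[0,0,0.16],[0,0,0.16],[0,0,0.16],[0,0,0.14],[0,0,0],[0,0,0]],"dp":[[0,0,0],[0,0,0],[0,0,0],[0,0,0],[0,0,0],[0,0,0],[0,0,0]],"grip":[0,0,0,0,0,0,0]}'
python3 -c "from h import *; kn('FL',1.6)"
```

```text
time: 36.92
position: [0.6588, 0.1236, 0.1325]
tcp_rot: [[-0.556, 0.831, 0.003], [0.831, 0.556, 0.001], [-0.001, 0.003, -1.0]]
wrist_force: [-2.4, -0.2, 3.1]
finger_gap: 0.156
gripper_force: 90.4
time: 37.8
position: [0.6591, 0.1237, 0.1325]
tcp_rot: [[0.187, 0.982, 0.004], [0.982, -0.187, 0.001], [0.001, 0.004, -1.0]]
wrist_force: [4.9, 2.6, 2.7]
finger_gap: 0.157
gripper_force: 89.2
t 37.8 dp [-0.08 -0.16  0.15] dr [ 0.004 -0.001 -0.025] F [4.9 2.6 2.7] M [ 0.33 -0.63  0.82] gap 0.157 j6 16.8
```

```bash
python3 -m handwheel '{"dr":[[0,0,0],[0,0,0],[0,0,0],[0,0,0],[0,0,0],[0,0,-0.156],[0,0,-0.156],[0,0,-0.156],[0,0,-0.156],[0,0,-0.156],[0,0,0]],"dp":[[0,0,0],[0,0,0],[0,0,0],[0,0,-3],[0,0,-3],[0,0,0],[0,0,0],[0,0,0],[0,0,0],[0,0,0],[0,0,0]],"grip":[1,1,1,1,1,1,1,1,1,1,1]}'
python3 -m handwheel '{"dr":[[0,0,0],[0,0,0],[0,0,0],[0,0,0],[0,0,0],[0,0,0]],"dp":[[-0.6,-3.7,-4.5],[-0.6,-3.7,-4.5],[-0.6,-3.7,-4.5],[0,0,0],[0,0,0],[0,0,0]],"grip":[1,1,1,1,1,1]}'
python3 -c "
from h import *
bars('w3')"
```

```text
time: 39.17
position: [0.6576, 0.1231, 0.1909]
tcp_rot: [[-0.554, 0.833, -0.001], [0.833, 0.554, -0.0], [0.0, -0.001, -1.0]]
wrist_force: [0.7, 0.5, 0.4]
finger_gap: 1.0
gripper_force: 0.0
time: 39.92
position: [0.5751, 0.047, 0.3239]
tcp_rot: [[-0.555, 0.832, -0.004], [0.832, 0.555, 0.0], [0.002, -0.003, -1.0]]
wrist_force: [0.5, -0.0, -0.3]
finger_gap: 1.002
gripper_force: 0.0
NL 1893 [517.7 142.4] [516.7 142.1 133. ] [65.6 15.1] q 1.602
NR 1325 [494.8 -27.4] [493.7 -28.3 133. ] [65.1 15. ] q 1.602
FL 1684 [657.7 123.4] [657.5 123.1 133. ] [65.3 14.8] q 1.595
FR 1222 [634.5 -46.3] [634.5 -47.3 133. ] [65.7 14.7] q 1.605
```

View pics/w3.png

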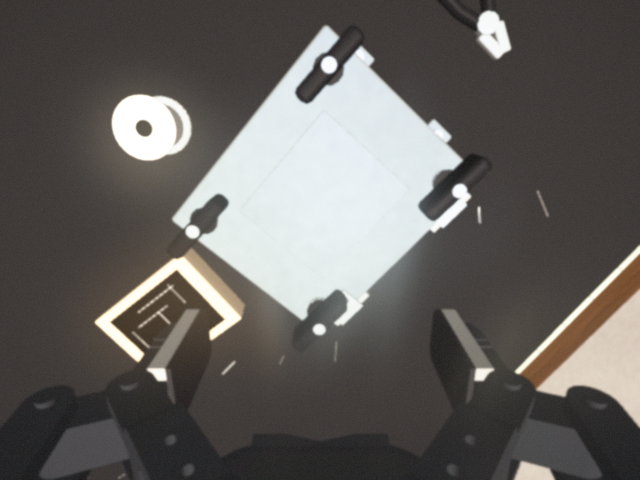

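The view shows the lid flat and all four bars, at (330,64), (455,187), (321,318) and (198,226), fully home at about 1.60 rad. The bystanders are undisturbed and the gripper is clear, so I'm handing in.

```bash
python3 -c "from cell import r; print(r.close_job())"
```

```text
the job is handed in; nothing more can be done
None
```

The lid is shut and all four knobs are fully home at about 1.60 rad, tightened crosswise in two passes with the bystanders left undisturbed; the job was handed in at about 40 s, and no verdict was returned.

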